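# Vent the cleaner canister

## Task

Lift the cleaner canister off its steel stand by the handle, stand it upright near the middle of the black rubber mat and let go of the handle. Then screw its red cap down clockwise until it bottoms out, back it off a quarter turn so the canister can breathe, and finish still gripping the cap there, canister standing on the mat, so I can paint a witness mark across it. Never drop or tip the canister, and leave the other things on the bench where they are.

Things in the scene. Friction and masses are not known exactly. Their poses are not given: they have to be found in the camera images.
- canister: Milky white plastic jerrycan, about 0.5 to 0.85 kg, 160 long (its x) x 92 wide (its y); shoulder 112 mm high in the middle, the two ends rise to 142-146 mm. Blue label on both flanks. Origin: centre of its underside; z up, +x towards the end with the cap. It stands loose on the stand deck (60 mm high) with its x roughly along the stand's x.
- handle (a point): Middle of the handle bar, in canister coordinates (-22, 0, 154) mm. The bar runs along the canister's x, is 20 wide (y) and 16 high (146 to 162 mm), free over 68 mm of length with 34 mm of empty space below it. Grip it across (along the canister's y).
- cap: Red ribbed screw cap, 43 mm diameter, 28 mm high, with a white pointer on top. Upright axis at canister (56, 0). Origin: centre of its underside, 160 mm above the canister's underside when bottomed out, higher by 4 mm per turn when unscrewed (so 188 mm to the top when bottomed). Below it is the neck; its whole side can be gripped and it clears the handle bar's top (162 mm). The canister is free to turn on the mat if the bottomed cap is forced.
- cap_grip (a point): On the cap's axis, 16 mm above the cap's underside: a good height to grip.
- cap_turn (a joint): Turn of the cap on the neck, rad: 0 = bottomed out (hard stop), grows as the cap is unscrewed (anticlockwise seen from above). Starts 2.6 to 4.2 rad open, already caught on the thread. Thread drag 0.05 N m; it stays where it is left. It could turn on to 7 rad.
- stand: Fixed riser of dark slotted steel, 200 (its x) x 140 (its y), grey deck at 60 mm with a thin lip round the edge up to 70 mm. Origin: on the bench under its centre.
- mat: Fixed black rubber mat, 240 (its x) x 190 (its y) x 3 mm thick, empty. Origin: on the bench under its centre.
- motor_a: Bystander: drone motor, 33 diameter x 44 high, standing. Origin under its centre.
- motor_b: Bystander: second drone motor, the same.
- tape_roll: Bystander: roll of brown tape lying flat, 94 diameter x 25 high. Origin under its centre.
- spray_can: Bystander: aerosol can with black cap, 65 diameter x 180 high. Origin under its centre.
- screwdriver: Bystander: blue screwdriver lying down, 180 long. Origin under its middle.
- tape_measure: Bystander: red tape measure, 68 x 36 x 64 high. Origin under its centre.
- cutters: Bystander: green side cutters lying flat, 130 long, 16 high. Origin under their pivot.
- drone: Bystander: half-built black quadcopter, 210 x 210 x 67 high, lying on a blue cutting mat. Origin under its centre.

How it is judged (in metres and radians):
On the way, in this order (a step that is already met when the one before it is completed fails the run):
1. the canister is lifted clear of the stand (height (world z) of canister above 0.072 m and contact force between canister and stand below 0.01 N and contact force between the fingers and canister above 1 N), for 0.1 s.
2. it stands upright near the middle of the mat and is let go (horizontal distance between canister and mat below 0.06 m and z of canister in the frame of mat below 0.006 m and angle between canister's own z axis and vertical below 0.05 rad and contact force between canister and mat above 1 N and contact force between the fingers and canister below 0.05 N and linear speed of canister below 0.02 m/s), for 0.1 s.
3. the cap is screwed down until it bottoms out (value of joint cap_turn below 0.06 rad and horizontal distance between canister and mat below 0.09 m and angle between canister's own z axis and vertical below 0.1 rad), for 0.1 s.
At the end, for the whole second after the job is handed in: The cap is open a quarter turn from its stop (1.25 to 1.9 rad, that is 90 degrees within about 18), the fingers still grip it with more than 5 N, and the canister stands still and upright (within 0.05 rad), its weight on the mat, centre within 90 mm of the mat's centre (value of joint cap_turn between 1.25 and 1.9 rad and contact force between the fingers and cap above 5 N and horizontal distance between canister and mat below 0.09 m and z of canister in the frame of mat below 0.006 m and angle between canister's own z axis and vertical below 0.05 rad and contact force between canister and mat above 1 N and linear speed of canister below 0.02 m/s); the arm keeps its last pose, push and grip.
It fails at once if the canister is in the air, between stand and mat height, with nobody holding it (dropped or shoved off) (height (world z) of canister between 0.014 and 0.052 m and contact force between the fingers and canister below 0.05 N).
It fails at once if the canister is tipped by more than 0.35 rad (angle between canister's own z axis and vertical above 0.35 rad).
It fails at once if a bystander is moved by more than 25 mm (distance of any of motor_a, motor_b, tape_roll, spray_can, screwdriver, tape_measure, cutters, drone from where it was at the start of the episode above 0.025 m).
It also fails if it takes over 72 s, if anything falls off the work surface, if the arm or the gripper's body presses on something with over 40 N, if the wrist force passes 120 N, or if a joint passes its speed limit or range.

## Robot

A 7-joint arm with a two-finger parallel gripper is mounted at the origin on the work surface. World frame = base frame: x ahead of the robot, y to its left, z up, the work surface at z = 0. Lengths are in m, angles in degrees, forces in N, time in s.
With the tool pointing down it reaches from about 0.4 to 0.85 m from the base axis. Payload 10.4 kg.
Tool frame: the origin (TCP) lies midway between the tips of the shut fingers; the grasp point (between the pads) lies 19 mm behind it (ctrl.grip_depth is the distance from the TCP to the grasp point, in m); z points along the fingers, y is the direction in which the jaws open and shut (so a half turn about z gives the same grasp; the last joint's range is limited). The gripper opens to 85 mm and grips with 20 to 120 N. Pads are 22 mm wide; open, the fingers measure 114 mm over their backs; the gripper's body (76 mm by 85 mm) begins 54 mm behind the grasp point. The pads swing forward as they close: fully open they stand 13 mm farther back than shut.
Start: joints at [-74.061, 19.034, -3.707, 83.658, 1.238, 77.344, -5.071], TCP at [0.185, 0.597, 0.231] pointing down, gripper open.
Joint ranges: [-148.97, 148.97], [-28.65, 121.19], [-84.17, 76.75], [9.2, 138.47], [-72.65, 252.65], [3.7, 117.97], [-149.18, 149.18]. Speed limits (degrees/s): [127.2, 127.2, 159.86, 159.86, 180, 180, 180].

## Interface

Orientations are given as a 3x3 rotation matrix whose columns are the frame's x, y, z axes.
In Python, from station import readout, eyes, ctrl gives the robot as it stands.
- The arm moves only by the shell command python3 -m jog 'ROWS' [OPENING] [FORCE]. ROWS is JSON, a list of rows, each a list of 2 entries, a list of its own where there are three numbers: the shift along the tool's x, y, z in units of 30 mm (1.0 is 30 mm), then the turn about the tool's z in units of 6 degrees (1.0 is 6 degrees). In form: [[[x, y, z], roll], ...]. A call has 1 to 5 rows; each row is the pose to reach, as a shift and turn from the pose commanded when the call began, along the tool's axes at that moment; what a row does not reach only later rows make up. A row lasts 1/10 s, in which the tool goes at most 50 mm and 8.59 degrees, less where a joint would pass 70% of its speed; a pose out of reach is approached as far as the arm can. A call with a gripper value outside its range is refused whole. OPENING is the closure, from -1 (fully open) to 1 (shut), so that 0 is half open, set as the call begins (- or left out, the last holds). The fingers move at their own pace and stop on an object; FORCE is the grip in N (left out, the last holds). Time passes only in rows, so rows that repeat a pose let the fingers close. It gives the time, the measured TCP pose, the force and the opening at its end, in the units of the state.
- readout.state(): the state, without advancing time (a new reading comes with each control period).
- eyes.grab_frame(name): name is "scene" or "side" or "wrist"; returns a dict with "frame" (384x512x3 uint8, red, green, blue), "fx", "fy", "cx", "cy" (pixels), "position" and "rotation" of the camera in the world. Camera axes: x right, y up, looking along -z (the intrinsics and any distortion apply to the point x, -y, -z); pixel columns grow to the right and rows downward; lengths in m; the calibration is good to about 2 mm. A picture is of the moment at which its call begins. There is no depth.
- ctrl.close_job(): hands the job in, once; it reports no verdict.
Trained networks look in a picture, given as the dict that the camera call returned (one of the last four; its "shot" number tells which), for a name from the list of things; names that differ only in an ending like _2 or _b are one class to them, and where a whole thing is asked for, a point or a joint stands for the part that bears it (a point fixed in the world has none). Each returns a list of dicts, best first, with "p" (0 to 1); they miss things now and then, are a little off and sometimes report something else, mostly with a low value. They report only what shows in the picture. A call takes as long as a camera call.
- eyes.spot_in(name, picture): "bbox" ([left, top, width, height] in pixels, round what is visible of it).
- eyes.silhouettes(name, picture): "pixels" (384x512 bool, what is visible of it) and "bbox" ([left, top, width, height] in pixels, round what is visible of it).
The state is a dict: "time": time; "joint_positions": joint angles; "dq": joint speeds; "tau": joint torques, N m; "tcp_pos": TCP position; "orientation": TCP orientation; "ft_force": force on the tool from outside, world axes, zero at the start; "moment": the same for the moment, N m; "finger_gap": opening from 0.0 (shut) to 1.0 (fully open).
Only numpy, scipy, OpenCV 4.12 (cv2) and the standard library are available. Lean on these libraries where they do the work, as an engineer would, in place of code of your own. Each camera call takes 0.05 s, during which the arm holds its last target.

## Working session

There is one attempt and no reset: what is moved stays moved. The work goes in short steps, Python scripts to look and compute and a shell command to move; the robot and the scene stay as the last step left them, time stands still between calls to the robot, and variables do not carry over. Pictures are saved under pics/ and viewed, and the job is handed in when it is done.

```bash
ls; mkdir -p pics
python3 - <<'E'
from station import readout, eyes, ctrl
import cv2, numpy as np
s=readout.state()
for k,v in s.items(): print(k,np.round(v,4).tolist())
print(ctrl.grip_depth)
for n in ["scene","side","wrist"]:
    f=eyes.grab_frame(n)
    cv2.imwrite(f"pics/a_{n}.png",f["frame"][:,:,::-1])
    print(n,{k:np.round(v,4).tolist() for k,v in f.items() if k!="frame"})
    for t in ["canister","cap","mat","stand","handle"]:
        r=eyes.spot_in(t,f)
        print(t,[(np.round(x["bbox"]).tolist(),round(x["p"],2)) for x in r[:3]])
print(readout.state()["time"])
E
```

```text
pics
time 0.0
joint_positions [-74.0608, 19.0729, -3.7053, 83.7045, 1.2368, 77.3447, -5.0722]
dq [-0.0124, -0.1143, 0.1166, -0.0247, -0.0956, 0.0547, -0.0118]
tau [-0.0005, -62.5454, 0.049, -39.1583, 0.0162, 0.0101, 0.0]
tcp_pos [0.1851, 0.5966, 0.2305]
orientation [[-0.9551, 0.2963, -0.0004], [0.2963, 0.9551, -0.0014], [-0.0001, -0.0014, -1.0]]
ft_force [-0.988, 0.7046, -0.563]
moment [0.0107, 0.018, 0.0376]
finger_gap 0.9985
0.0187
scene {'fx': 442.6856, 'fy': 442.6856, 'cx': 254.4722, 'cy': 190.9854, 'position': [1.4777, -0.8195, 1.3986], 'rotation': [[0.6685, -0.5252, 0.5265], [0.7437, 0.4751, -0.4704], [-0.0031, 0.706, 0.7082]], 'shot': 1}
canister [([186.0, 185.0, 42.0, 54.0], 0.81), ([280.0, 132.0, 9.0, 25.0], 0.41)]
cap []
mat [([252.0, 167.0, 70.0, 43.0], 0.89)]
stand [([179.0, 216.0, 62.0, 39.0], 0.95)]
handle [([179.0, 187.0, 48.0, 50.0], 0.69)]
side {'fx': 423.6291, 'fy': 423.6291, 'cx': 256.617, 'cy': 190.5057, 'position': [-0.0865, -0.8232, 0.8059], 'rotation': [[0.8069, 0.2963, -0.511], [-0.5905, 0.4286, -0.6838], [0.0164, 0.8535, 0.5208]], 'shot': 2}
canister [([259.0, 190.0, 70.0, 96.0], 0.87)]
cap [([297.0, 194.0, 23.0, 17.0], 0.68)]
mat [([174.0, 188.0, 85.0, 44.0], 0.81), ([363.0, 297.0, 49.0, 38.0], 0.22)]
stand [([241.0, 249.0, 89.0, 64.0], 0.57)]
handle [([258.0, 190.0, 68.0, 95.0], 0.79), ([239.0, 250.0, 92.0, 65.0], 0.64), ([175.0, 181.0, 84.0, 52.0], 0.24)]
wrist {'fx': 336.9237, 'fy': 336.9237, 'cx': 255.0716, 'cy': 190.6968, 'position': [0.1099, 0.6212, 0.373], 'rotation': [[0.2956, -0.9085, -0.2953], [0.9553, 0.2816, 0.0897], [0.0017, -0.3086, 0.9512]], 'shot': 3}
canister []
cap []
mat []
stand []
handle []
0.9
```

View images.

View pics/a_scene.png

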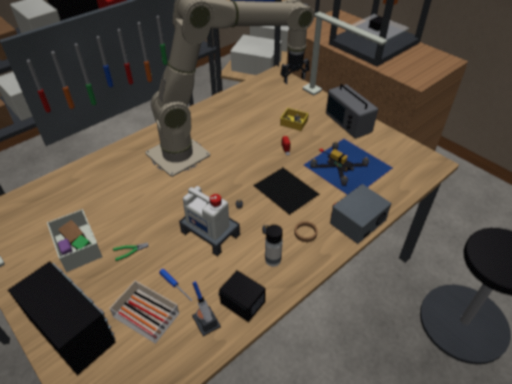

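View pics/a_side.png

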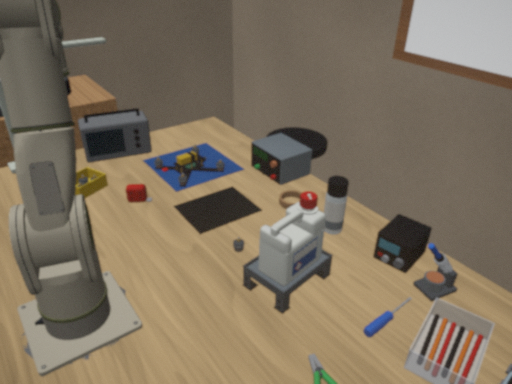

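View pics/a_wrist.png

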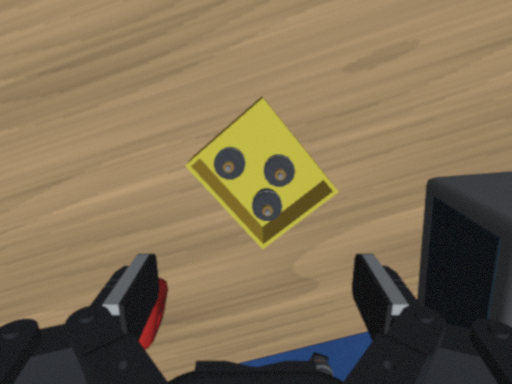

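```bash
cat > h.py <<'E'
from station import readout, eyes, ctrl
import cv2, numpy as np
from scipy.optimize import least_squares
def proj(f,P):
    P=np.atleast_2d(P); c=(P-np.array(f["position"]))@np.array(f["rotation"])
    return np.c_[f["cx"]+f["fx"]*c[:,0]/-c[:,2], f["cy"]+f["fy"]*(-c[:,1])/-c[:,2]]
def back(f,uv,z):
    uv=np.atleast_2d(uv).astype(float)
    d=np.c_[(uv[:,0]-f["cx"])/f["fx"],-(uv[:,1]-f["cy"])/f["fy"],-np.ones(len(uv))]@np.array(f["rotation"]).T
    p=np.array(f["position"]); t=(z-p[2])/d[:,2]
    return p+d*t[:,None]
def save(f,name,box=None,sc=1):
    im=f["frame"][:,:,::-1]
    if box: l,t,w,h=box; im=im[t:t+h,l:l+w]
    cv2.imwrite(f"pics/{name}.png",cv2.resize(im,None,fx=sc,fy=sc,interpolation=cv2.INTER_CUBIC))
def tri(fs,uvs):
    A=[];b=[]
    for f,uv in zip(fs,uvs):
        d=(back(f,uv,0.)[0]-f["position"]); d/=np.linalg.norm(d); M=np.eye(3)-np.outer(d,d)
        A.append(M); b.append(M@np.array(f["position"]))
    return np.linalg.lstsq(np.vstack(A),np.hstack(b),rcond=None)[0]
E
python3 - <<'E'
from h import *
import pickle
fs={n:eyes.grab_frame(n) for n in ["scene","side"]}
pickle.dump(fs,open("f0.pkl","wb"))
save(fs["scene"],"b_scene",(170,150,160,115),5); save(fs["side"],"b_side",(170,170,175,140),4.5)
for n,f in fs.items():
    for t,z in [("mat",.003),("stand",.0),("canister",.1),("cap",.25)]:
        r=eyes.silhouettes(t,f)
        for x in r[:1]:
            m=x["pixels"].astype(np.uint8)
            ys,xs=np.nonzero(m)
            c=max(cv2.findContours(m,0,2)[0],key=cv2.contourArea)
            print(n,t,round(x["p"],2),x["bbox"],"centroid",xs.mean().round(1),ys.mean().round(1))
            if t=="mat":
                q=back(f,c[:,0,:],.003)[:,:2]
                rr=cv2.minAreaRect((q*1000).astype(np.float32)); print("rect mm",rr, "area",cv2.contourArea((q*1000).astype(np.float32)))
for n in fs:
  for t in ["spray_can","tape_roll","motor_a","drone","tape_measure","screwdriver"]:
    r=eyes.spot_in(t,fs[n])
    for x in r[:2]:
        b=x["bbox"]; print(n,t,round(x["p"],2),b, back(fs[n],[b[0]+b[2]/2,b[1]+b[3]],0)[0].round(3))
E
```

```text
scene mat 0.74 [253.4, 167.5, 61.2, 45.9] centroid 286.1 189.8
rect mm ((524.0889282226562, 219.52247619628906), (238.99871826171875, 195.2037811279297), 1.5353175401687622) area 43207.84116672911
scene stand 0.73 [180.4, 215.5, 58.2, 42.7] centroid 211.6 234.0
scene canister 0.83 [184.1, 184.6, 46.5, 54.4] centroid 206.1 211.7
scene cap 0.74 [308.9, 142.6, 57.8, 42.2] centroid 338.8 162.2
side mat 0.84 [172.4, 183.5, 87.8, 48.7] centroid 216.6 209.1
rect mm ((525.4708862304688, 216.06658935546875), (193.96632385253906, 242.84901428222656), 88.89678192138672) area 45121.545335339266
side stand 0.88 [241.7, 252.0, 88.6, 61.3] centroid 284.5 279.4
side cap 0.56 [297.7, 191.1, 21.3, 19.4] centroid 307.7 199.9
scene spray_can 0.56 [264.9, 221.9, 15.7, 44.1] [ 0.785 -0.109  0.   ]
scene tape_roll 0.7 [294.0, 221.1, 24.3, 20.3] [0.789 0.072 0.   ]
scene motor_a 0.56 [262.2, 222.2, 0.4, 8.9] [ 0.632 -0.021  0.   ]
scene drone 0.78 [309.2, 143.0, 57.3, 41.4] [0.66  0.417 0.   ]
scene screwdriver 0.65 [163.5, 270.5, 25.4, 25.9] [ 0.648 -0.459  0.   ]
scene screwdriver 0.47 [212.5, 192.3, 11.5, 16.8] [ 0.415 -0.079  0.   ]
side spray_can 0.95 [322.4, 174.8, 26.9, 61.0] [ 0.747 -0.125  0.   ]
side tape_roll 0.61 [280.2, 186.1, 21.7, 24.3] [0.724 0.064 0.   ]
side motor_a 0.6 [235.1, 239.5, 10.5, 13.2] [ 0.457 -0.021  0.   ]
side motor_a 0.5 [279.7, 189.3, 24.1, 17.8] [0.739 0.078 0.   ]
side drone 0.71 [151.6, 148.2, 71.1, 36.3] [0.517 0.417 0.   ]
side tape_measure 0.88 [126.2, 182.7, 26.0, 20.3] [0.321 0.399 0.   ]
side screwdriver 0.78 [365.1, 297.6, 44.8, 37.7] [ 0.571 -0.469  0.   ]
```

View crops.

View pics/b_scene.png

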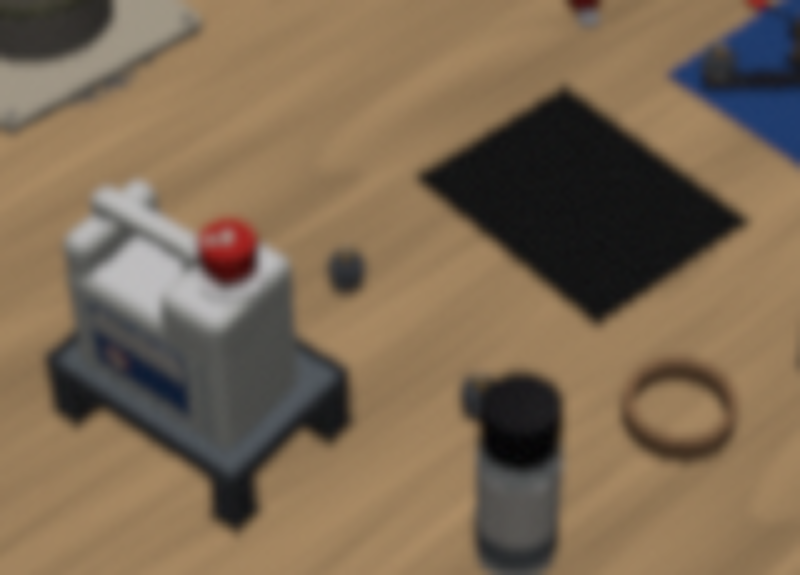

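View pics/b_side.png

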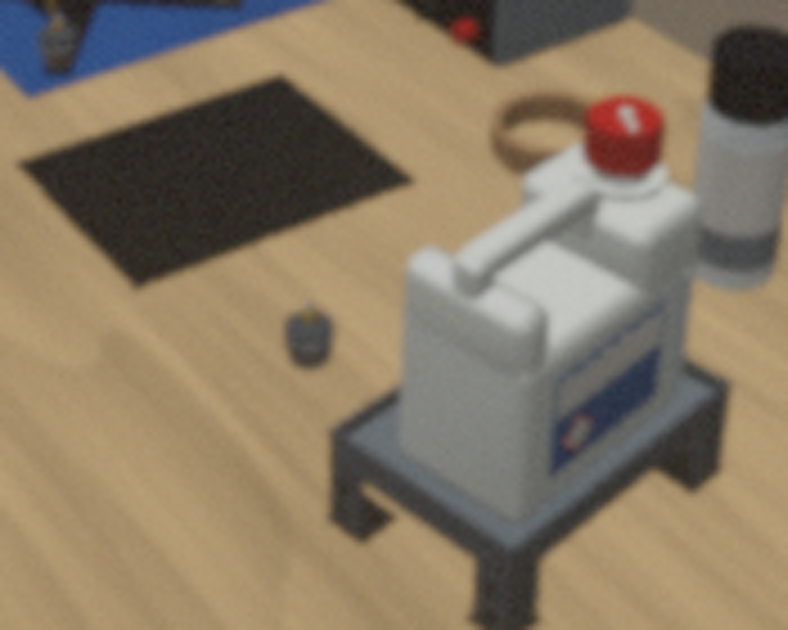

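Run:
```python
from h import *
import pickle
fs=pickle.load(open("f0.pkl","rb"))
S=lambda p:(170+p[0]/5,150+p[1]/5); D=lambda p:(170+p[0]/4.5,170+p[1]/4.5)
a,b=fs["scene"],fs["side"]
def red(f,box):
    l,t,w,h=box; im=f["frame"][t:t+h,l:l+w].astype(int)
    m=(im[...,0]>90)&(im[...,0]>2*im[...,1])&(im[...,0]>2*im[...,2])
    ys,xs=np.nonzero(m); return (l+xs.mean(),t+ys.mean(),m.sum(), l+xs.min(),l+xs.max(),t+ys.min(),t+ys.max())
ra=red(a,(205,190,25,20)); rb=red(b,(290,185,40,30)); print(ra,rb)
print("cap",tri([a,b],[ra[:2],rb[:2]]))
for nm,f,k,pts in [("scene",a,S,[(52,355),(230,470),(345,375)]),("side",b,D,[(335,435),(510,550),(725,385)])]:
    q=back(f,[k(p) for p in pts],.07); print(nm,q.round(3).tolist(),[np.linalg.norm(q[i+1]-q[i]).round(3) for i in range(2)],
      [np.degrees(np.arctan2(*(q[i+1]-q[i])[1::-1])).round(1) for i in range(2)], "ctr",((q[0]+q[2])/2).round(3))
# handle bar centreline on top z=.06+.162
for nm,f,k,pts in [("scene",a,S,[(110,197),(185,238)]),("side",b,D,[(475,268),(585,198)])]:
    q=back(f,[k(p) for p in pts],.06+.156); print(nm,"bar",q.round(3).tolist(),np.degrees(np.arctan2(*(q[1]-q[0])[1::-1])).round(1))
```

```text
(np.float64(215.80645161290323), np.float64(198.30645161290323), np.int64(62), np.int64(211), np.int64(220), np.int64(194), np.int64(202)) (np.float64(307.9343434343434), np.float64(199.7929292929293), np.int64(198), np.int64(300), np.int64(316), np.int64(192), np.int64(207))
cap [ 0.55082785 -0.18191135  0.23831555]
scene [[0.418, -0.268, 0.07], [0.603, -0.235, 0.07], [0.59, -0.109, 0.07]] [np.float64(0.188), np.float64(0.127)] [np.float64(10.2), np.float64(96.0)] ctr [ 0.504 -0.188  0.07 ]
side [[0.387, -0.143, 0.07], [0.412, -0.271, 0.07], [0.602, -0.24, 0.07]] [np.float64(0.131), np.float64(0.193)] [np.float64(-79.2), np.float64(9.2)] ctr [ 0.495 -0.191  0.07 ]
scene bar [[0.433, -0.204, 0.216], [0.506, -0.188, 0.216]] 12.2
side bar [[0.426, -0.214, 0.216], [0.515, -0.199, 0.216]] 9.9
```

```bash
cat >> h.py <<'E'
def delta(target,yawx=None):
    """units to reach world target TCP, and roll to bring tool x to world angle yawx (deg)"""
    s=readout.state(); R=np.array(s["orientation"]); d=R.T@(np.array(target)-s["tcp_pos"])/.03
    cur=np.degrees(np.arctan2(R[1,0],R[0,0])); r=None
    if yawx is not None: r=-((yawx-cur+180)%360-180)/6
    print("shift",d.round(3).tolist(),"roll",r,"| tcp",np.round(s["tcp_pos"],4).tolist(),"yawx",cur.round(2),"q",np.round(s["joint_positions"],1).tolist(),"t",round(s["time"],2))
E
python3 - <<'E'
from h import *
delta((.42,.42,.31),190)
delta((.50,.25,.31),190)
E
```

```text
shift [-9.224, -3.314, -2.622] roll -4.539350677425456 | tcp [0.1852, 0.5969, 0.2313] yawx 162.76 q [-74.1, 19.0, -3.7, 83.7, 1.2, 77.3, -5.1] t 2.0
shift [-13.45, -7.936, -2.622] roll -4.539350677425456 | tcp [0.1852, 0.5969, 0.2313] yawx 162.76 q [-74.1, 19.0, -3.7, 83.7, 1.2, 77.3, -5.1] t 2.0
```

```bash
python3 -m jog '[[[-0.8,-0.3,-1.2],-0.5],[[-2.3,-0.7,-1.8],-1.4],[[-3.8,-1.2,-2.2],-2.3],[[-5.3,-1.8,-2.6],-3.2],[[-6.8,-2.4,-2.6],-4.5]]' -1
python3 - <<'E'
from h import *
delta((.50,.25,.31),190)
E
```

```text
time: 2.5
tcp_pos: [0.3603, 0.467, 0.3114]
orientation: [[-0.985, -0.174, 0.002], [-0.174, 0.985, 0.003], [-0.002, 0.002, -1.0]]
ft_force: [1.4, 0.7, 0.6]
finger_gap: 0.997
shift [-3.331, -7.931, 0.036] roll -0.0008789176589137545 | tcp [0.3603, 0.467, 0.3114] yawx -170.01 q [-57.0, 12.7, 0.2, 82.1, -0.0, 85.0, 43.2] t 2.5
```

```bash
python3 -m jog '[[[-1.1,-1.2,0],0],[[-2,-2.6,0],0],[[-2.6,-4.1,0],0],[[-3.0,-5.7,0],0],[[-3.3,-7.3,0],0]]' -1
python3 - <<'E'
from h import *
delta((.474,-.196,.31),190)
E
```

```text
time: 3.0
tcp_pos: [0.4941, 0.2667, 0.3093]
orientation: [[-0.986, -0.169, 0.0], [-0.169, 0.986, 0.0], [-0.0, 0.0, -1.0]]
ft_force: [0.9, 0.5, -0.3]
finger_gap: 1.003
shift [3.267, -15.089, -0.027] roll -0.045374045944640784 | tcp [0.4941, 0.2667, 0.3093] yawx -170.27 q [-40.9, 9.0, 9.0, 86.9, -1.4, 84.2, 67.9] t 3.0
```

```bash
python3 -m jog '[[[0,-1.6,0],0],[[0,-3.2,0],0],[[0.1,-4.8,0],0],[[0.2,-6.4,0],0],[[0.4,-8,0],0]]' -1
python3 - <<'E'
from h import *
delta((.474,-.196,.31),190)
E
```

```text
time: 3.5
tcp_pos: [0.522, 0.0282, 0.3095]
orientation: [[-0.986, -0.169, 0.001], [-0.169, 0.986, 0.0], [-0.001, 0.0, -1.0]]
ft_force: [1.1, 0.3, -0.8]
finger_gap: 0.998
shift [2.845, -7.095, -0.021] roll -0.040280997558852505 | tcp [0.522, 0.0282, 0.3095] yawx -170.24 q [-26.5, 3.7, 19.5, 92.8, -1.2, 83.7, 92.9] t 3.5
```

```bash
python3 -m jog '[[[0.5,-1.5,0],0],[[1.1,-2.9,0],0],[[1.7,-4.3,0],0],[[2.3,-5.7,0],0],[[2.85,-7.1,0],-0.04]]' -1
python3 - <<'E'
from h import *
delta((.474,-.196,.31),190)
f=eyes.grab_frame("wrist"); save(f,"c_wrist",None,1.5)
import pickle; pickle.dump(f,open("fw1.pkl","wb"))
for t in ["canister","cap","handle"]:
    r=eyes.silhouettes(t,f)
    for x in r[:2]: print(t,round(x["p"],2),x["bbox"])
E
```

```text
time: 4.0
tcp_pos: [0.4731, -0.196, 0.3096]
orientation: [[-0.985, -0.173, 0.001], [-0.173, 0.985, 0.0], [-0.001, 0.0, -1.0]]
ft_force: [0.9, -1.0, -0.1]
finger_gap: 1.0
shift [-0.031, -0.005, -0.013] roll -0.001909113893001783 | tcp [0.4731, -0.196, 0.3096] yawx -170.01 q [-13.1, 1.8, 31.7, 94.8, -1.0, 83.6, 118.6] t 4.0
canister 0.59 [194.1, 101.1, 114.7, 235.2]
cap 0.71 [218.8, 269.7, 63.8, 69.5]
cap 0.33 [193.2, 102.9, 119.3, 234.3]
```

View pics/c_wrist.png

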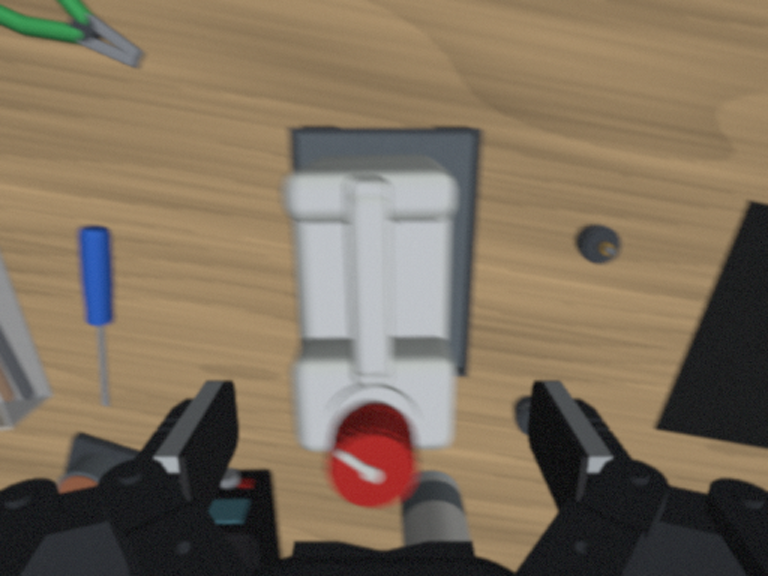

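Run:
```python
from h import *
import pickle
f=pickle.load(open("fw1.pkl","rb"))
q=back(f,np.array([(369,190),(373,300),(375,370)])/1.5,.222); print("bar",q.round(4).tolist(),np.degrees(np.arctan2(*(q[2]-q[0])[1::-1])))
c=back(f,np.array([(373,466)])/1.5,.25); print("captop",c.round(4)); 
sc=back(f,np.array([(293,130),(479,130),(464,374)])/1.5,.07);print("stand",sc.round(4).tolist())
q=back(f,np.array([(304,430),(450,430)])/1.5,.06+.142); print("front",q.round(4).tolist())
q=back(f,np.array([(330,455),(372,480)])/1.5,.25); print("pointer ang",np.degrees(np.arctan2(*(q[1]-q[0])[1::-1])))
p=back(f,np.array([(369,180)])/1.5,.222)
u=(c[0]-p[0])[:2];print("dir",np.degrees(np.arctan2(u[1],u[0])),np.linalg.norm(u))
```

```text
bar [[0.4253, -0.2095, 0.222], [0.4767, -0.1989, 0.222], [0.5135, -0.1916, 0.222]] 11.481531925858027
captop [[ 0.5491 -0.1861  0.25  ]]
stand [[0.4125, -0.2709, 0.07], [0.3891, -0.1388, 0.07], [0.5825, -0.1057, 0.07]]
front [[0.5684, -0.2236, 0.202], [0.554, -0.1414, 0.202]]
pointer ang 64.25145830452146
dir 10.678939354711328 0.1304023191087664
```

Run:
```python
from h import *
delta((.473,-.1995,.195),191.2)
```

```text
shift [0.046, -0.143, 3.814] roll -0.22376769510479258 | tcp [0.4736, -0.1951, 0.3094] yawx -170.14 q [-13.2, 1.9, 31.6, 94.8, -1.0, 83.6, 118.4] t 4.2
```

```bash
python3 -m jog '[[[0.02,-0.13,0.9],-0.2],[[0.02,-0.13,1.8],-0.2],[[0.02,-0.13,2.7],-0.2],[[0.02,-0.13,3.4],-0.2],[[0.02,-0.13,3.8],-0.2]]' -1 80
python3 - <<'E'
from h import *
f=eyes.grab_frame("wrist"); save(f,"d_wrist",None,1.5)
E
```

```text
time: 4.7
tcp_pos: [0.4738, -0.1963, 0.1935]
orientation: [[-0.98, -0.197, -0.002], [-0.197, 0.98, 0.001], [0.002, 0.001, -1.0]]
ft_force: [-0.4, -0.3, -0.7]
finger_gap: 0.999
```

View pics/d_wrist.png

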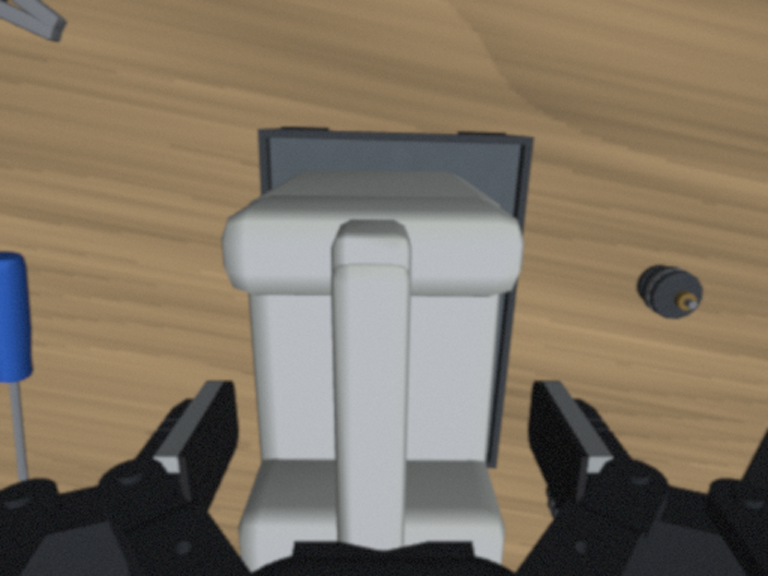

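```bash
python3 -m jog '[[[0.02,-0.11,0],0],[[0.02,-0.11,0],0],[[0.02,-0.11,0],0]]' -1 80
python3 - <<'E'
from h import *
import pickle
f=eyes.grab_frame("wrist"); save(f,"e_wrist",None,1.5)
R=np.array(readout.state()["orientation"])
q=back(f,np.array([(353,290),(350,290),(350,500)])/1.5,.222);print(q)
delta((.473,-.1995,.195),191.2)
E
```

```text
time: 5.05
tcp_pos: [0.4747, -0.2017, 0.1964]
orientation: [[-0.981, -0.194, 0.002], [-0.194, 0.981, -0.0], [-0.002, -0.001, -1.0]]
ft_force: [-0.6, 0.4, -0.3]
finger_gap: 1.003
[[ 0.43668494 -0.21564086  0.222     ]
 [ 0.43682601 -0.21635291  0.222     ]
 [ 0.49794667 -0.20549066  0.222     ]]
shift [0.038, 0.081, 0.04] roll -0.0021473781329177655 | tcp [0.4746, -0.2017, 0.1962] yawx -168.81 q [-11.8, 6.3, 32.1, 104.5, -3.6, 70.1, 122.6] t 5.1
```

View pics/e_wrist.png

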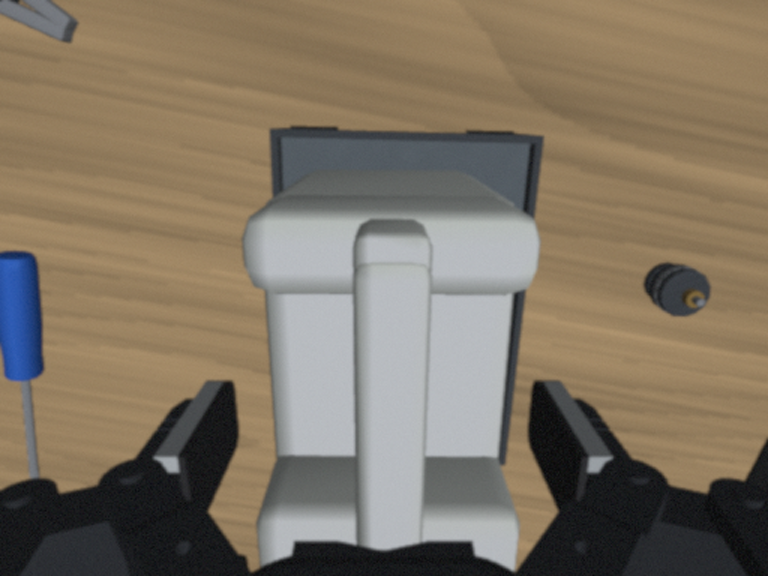

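```bash
python3 -m jog '[[[0,0.05,0.02],0],[[0,0.05,0.02],0],[[0,0.05,0.02],0],[[0,0.05,0.02],0],[[0,0.05,0.02],0]]' 1 80;  python3 -m jog '[[[0,0,0],0],[[0,0,0],0],[[0,0,0],0]]'
```

```text
time: 5.6
tcp_pos: [0.4738, -0.2, 0.1949]
orientation: [[-0.981, -0.194, 0.0], [-0.194, 0.981, 0.0], [-0.0, 0.0, -1.0]]
ft_force: [-1.0, -0.9, -1.9]
finger_gap: 0.218
time: 5.9
tcp_pos: [0.4738, -0.2001, 0.1949]
orientation: [[-0.981, -0.194, 0.0], [-0.194, 0.981, 0.0], [-0.0, 0.0, -1.0]]
ft_force: [-1.3, 0.3, 4.0]
finger_gap: 0.223
```

```bash
python3 -m jog '[[[0,0,-0.1],0],[[0,0,-0.3],0],[[0,0,-0.5],0],[[0,0,-0.8],0],[[0,0,-0.8],0]]'
python3 - <<'E'
from h import *
f=eyes.grab_frame("side"); save(f,"f_side",(170,150,200,150),4)
f=eyes.grab_frame("wrist"); save(f,"f_wrist",None,1)
print(readout.state()["moment"])
E
```

```text
time: 6.4
tcp_pos: [0.4744, -0.2003, 0.2201]
orientation: [[-0.981, -0.194, 0.002], [-0.194, 0.981, -0.0], [-0.002, -0.001, -1.0]]
ft_force: [-0.4, 0.1, -5.6]
finger_gap: 0.217
[-0.08963777  0.16119627  0.02236097]
```

View pics/f_side.png

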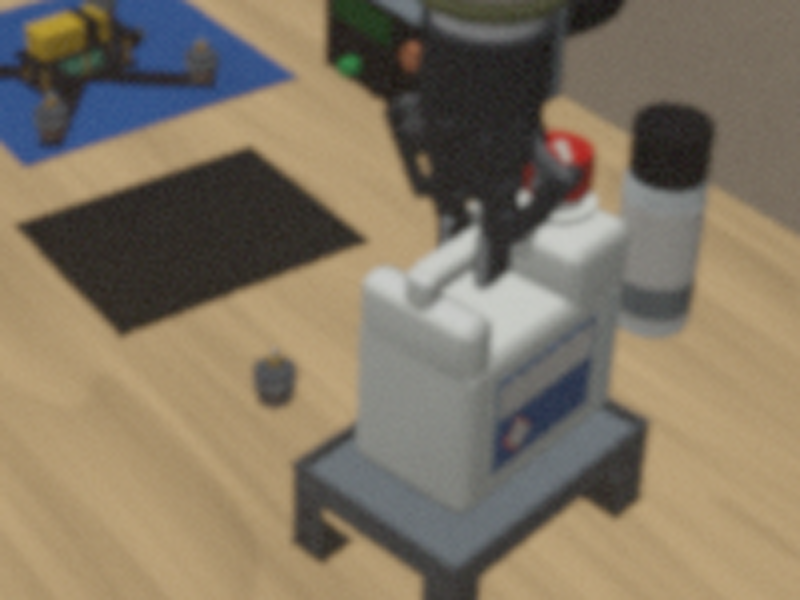

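View pics/f_wrist.png

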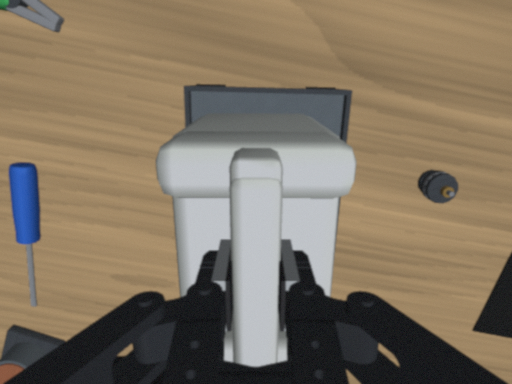

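```bash
python3 -m jog '[[[0,0,-0.4],0],[[0,0,-0.9],0],[[0,0.3,-1.3],0],[[0,0.8,-1.4],0],[[-0.1,1.5,-1.4],0]]'
python3 - <<'E'
from h import *
delta((.503,.214,.26),191.2)
E
```

```text
time: 7.0
tcp_pos: [0.4679, -0.1553, 0.262]
orientation: [[-0.981, -0.192, 0.001], [-0.192, 0.981, -0.0], [-0.001, -0.001, -1.0]]
ft_force: [0.6, 0.3, -6.4]
finger_gap: 0.218
shift [-3.517, 11.856, 0.065] roll -0.01865768244941061 | tcp [0.4679, -0.1553, 0.262] yawx -168.91 q [-15.7, 0.1, 29.1, 101.9, -0.1, 77.9, 114.5] t 7.0
```

```bash
python3 -m jog '[[[-0.3,0.8,0],0],[[-0.6,1.8,0],0],[[-0.9,2.9,0],0],[[-1.2,4.0,0],0],[[-1.6,5.2,0],0]]';  python3 -m jog '[[[-0.3,1.2,0],0],[[-0.7,2.4,0],0],[[-1.1,3.6,0],0],[[-1.4,4.6,0],0],[[-1.6,5.4,0],0]]'
python3 - <<'E'
from h import *
delta((.503,.214,.26),191.2)
E
```

```text
time: 7.5
tcp_pos: [0.4843, 0.0085, 0.2615]
orientation: [[-0.981, -0.194, 0.001], [-0.194, 0.981, 0.0], [-0.001, 0.0, -1.0]]
ft_force: [1.2, 0.7, -6.5]
finger_gap: 0.221
time: 8.0
tcp_pos: [0.4997, 0.1783, 0.2611]
orientation: [[-0.981, -0.196, -0.0], [-0.196, 0.981, 0.001], [-0.0, 0.001, -1.0]]
ft_force: [-0.6, -0.4, -6.8]
finger_gap: 0.217
shift [-0.341, 1.146, 0.039] roll 0.019227801460715455 | tcp [0.4997, 0.1783, 0.2611] yawx -168.68 q [-34.7, 5.9, 10.9, 96.0, -1.2, 78.1, 77.8] t 8.0
```

```bash
python3 -m jog '[[[-0.2,0.5,0],0],[[-0.34,0.9,0.4],0],[[-0.34,1.15,1.2],0],[[-0.34,1.15,2.2],0],[[-0.34,1.15,3.0],0]]';python3 -m jog '[[[0,0,0.2],0],[[0,0,0.2],0]]'
python3 - <<'E'
from h import *
delta((.503,.214,.138),191.2)
f=eyes.grab_frame("side"); save(f,"g_side",(130,130,200,150),4)
f=eyes.grab_frame("scene"); save(f,"g_scene",(220,110,160,120),5)
E
```

```text
time: 8.5
tcp_pos: [0.5031, 0.2102, 0.1684]
orientation: [[-0.981, -0.193, -0.001], [-0.193, 0.981, -0.001], [0.002, -0.001, -1.0]]
ft_force: [0.5, -0.2, -7.0]
finger_gap: 0.218
time: 8.7
tcp_pos: [0.5033, 0.2103, 0.1639]
orientation: [[-0.981, -0.193, -0.002], [-0.193, 0.981, -0.001], [0.002, -0.001, -1.0]]
ft_force: [0.1, 0.0, -5.9]
finger_gap: 0.22
shift [-0.014, 0.125, 0.863] roll -0.011339371836072587 | tcp [0.5033, 0.2103, 0.1639] yawx -168.87 q [-36.0, 11.8, 9.6, 101.4, -2.1, 67.2, 75.4] t 8.7
```

View pics/g_side.png

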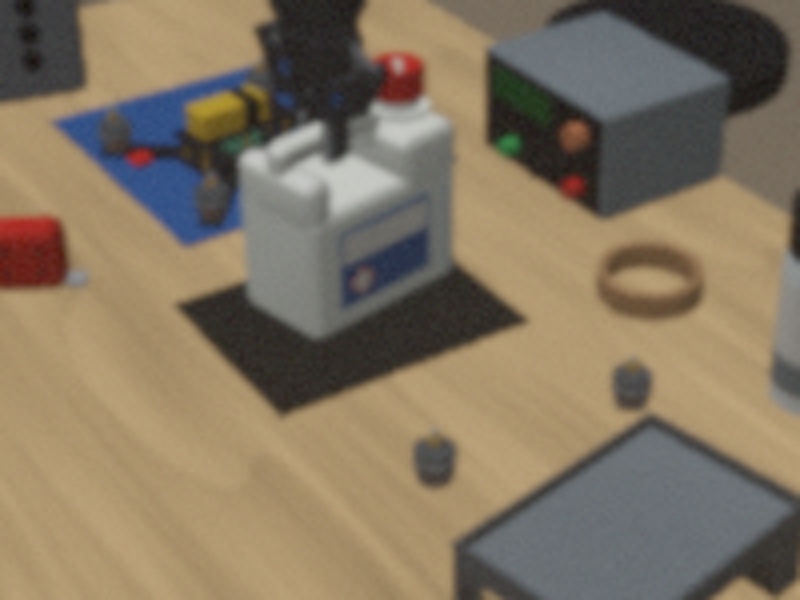

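View pics/g_scene.png

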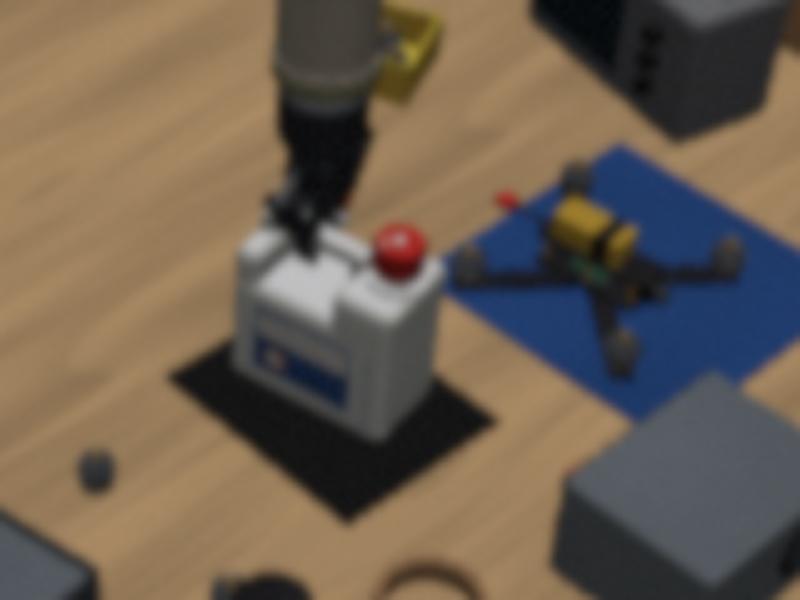

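```bash
python3 -m jog '[[[0,0.05,0.3],0],[[0,0.1,0.55],0],[[0,0.1,0.7],0],[[0,0.1,0.78],0],[[0,0.1,0.82],0]]'; python3 -m jog '[[[0,0,0.02],0],[[0,0,0.04],0]]'
```

```text
time: 9.3
tcp_pos: [0.5031, 0.2139, 0.1398]
orientation: [[-0.981, -0.194, -0.0], [-0.194, 0.981, -0.0], [0.0, -0.0, -1.0]]
ft_force: [0.3, -0.6, -6.6]
finger_gap: 0.218
time: 9.5
tcp_pos: [0.5033, 0.2141, 0.1391]
orientation: [[-0.981, -0.194, 0.0], [-0.194, 0.981, 0.0], [-0.0, 0.0, -1.0]]
ft_force: [0.0, -0.1, -5.9]
finger_gap: 0.222
```

```bash
python3 -m jog '[[[0,0,0.02],0],[[0,0,0.04],0],[[0,0,0.04],0]]'; python3 -m jog '[[[0,0,0.02],0],[[0,0,0.04],0],[[0,0,0.04],0]]'
```

```text
time: 9.8
tcp_pos: [0.503, 0.2141, 0.1384]
orientation: [[-0.981, -0.194, -0.0], [-0.194, 0.981, 0.0], [-0.0, 0.0, -1.0]]
ft_force: [-5.1, -1.8, 1.6]
finger_gap: 0.215
time: 10.1
tcp_pos: [0.5028, 0.2141, 0.1381]
orientation: [[-0.981, -0.194, -0.0], [-0.194, 0.981, 0.001], [0.0, 0.001, -1.0]]
ft_force: [-12.1, -3.8, 12.2]
finger_gap: 0.223
```

```bash
python3 -m jog '[[[0,0,-0.03],0],[[0,0,-0.04],0],[[0,0,-0.04],0]]'; python3 -m jog '[[[0,0,0],0],[[0,0,0],0],[[0,0,0],0],[[0,0,0],0],[[0,0,0],0]]' -1
```

```text
time: 10.4
tcp_pos: [0.503, 0.2141, 0.1383]
orientation: [[-0.981, -0.194, -0.0], [-0.194, 0.981, 0.0], [0.0, 0.0, -1.0]]
ft_force: [-6.6, -1.8, 3.5]
finger_gap: 0.216
time: 10.9
tcp_pos: [0.5033, 0.2141, 0.1378]
orientation: [[-0.981, -0.194, 0.0], [-0.194, 0.981, 0.0], [-0.0, 0.0, -1.0]]
ft_force: [-0.9, -1.2, -0.4]
finger_gap: 0.997
```

```bash
python3 -m jog '[[[0,0,-0.4],0],[[0,0,-1.2],0],[[0,0,-2.4],0],[[0,0,-3.8],0],[[0,0,-5.2],0]]' -1; python3 -m jog '[[[0,0,0],0],[[0,0,0],0]]'
python3 - <<'E'
from h import *
import pickle
delta((.503,.214,.3),191.2)
f=eyes.grab_frame("wrist"); save(f,"h_wrist",None,1.5); pickle.dump(f,open("fw2.pkl","wb"))
for t in ["canister","cap"]:
    for x in eyes.silhouettes(t,f)[:2]: print(t,round(x["p"],2),x["bbox"])
f=eyes.grab_frame("side"); save(f,"h_side",(130,130,200,150),4)
E
```

```text
time: 11.4
tcp_pos: [0.5029, 0.2138, 0.2963]
orientation: [[-0.981, -0.194, 0.001], [-0.194, 0.981, 0.0], [-0.001, 0.0, -1.0]]
ft_force: [0.8, 1.2, -0.0]
finger_gap: 0.998
time: 11.6
tcp_pos: [0.5036, 0.2142, 0.2953]
orientation: [[-0.981, -0.194, 0.002], [-0.194, 0.981, 0.001], [-0.003, 0.001, -1.0]]
ft_force: [-0.8, 0.2, -0.8]
finger_gap: 1.0
shift [0.019, -0.003, -0.157] roll -0.001716020959255123 | tcp [0.5036, 0.2142, 0.2953] yawx -168.81 q [-36.7, 7.2, 9.9, 90.5, -1.3, 82.2, 74.4] t 11.6
canister 0.61 [233.4, 243.8, 47.7, 53.8]
canister 0.57 [208.1, 100.3, 98.6, 204.2]
cap 0.82 [226.5, 242.9, 54.3, 58.8]
```

View pics/h_wrist.png

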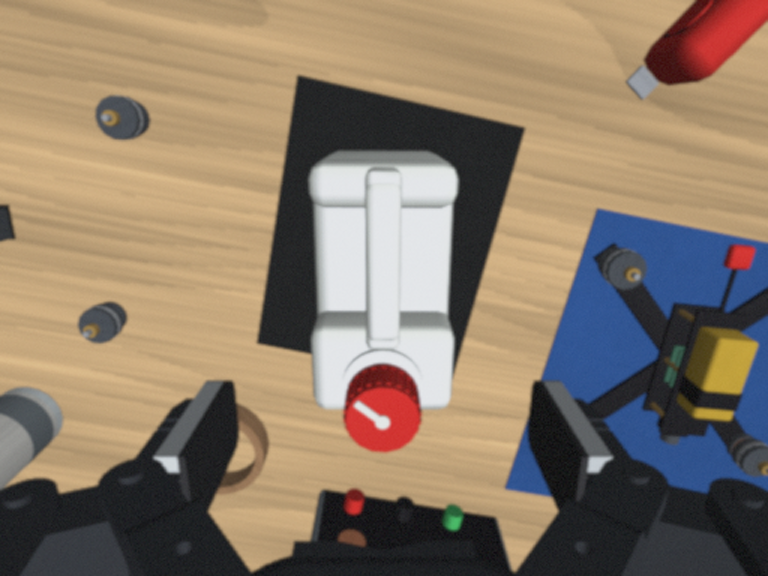

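View pics/h_side.png

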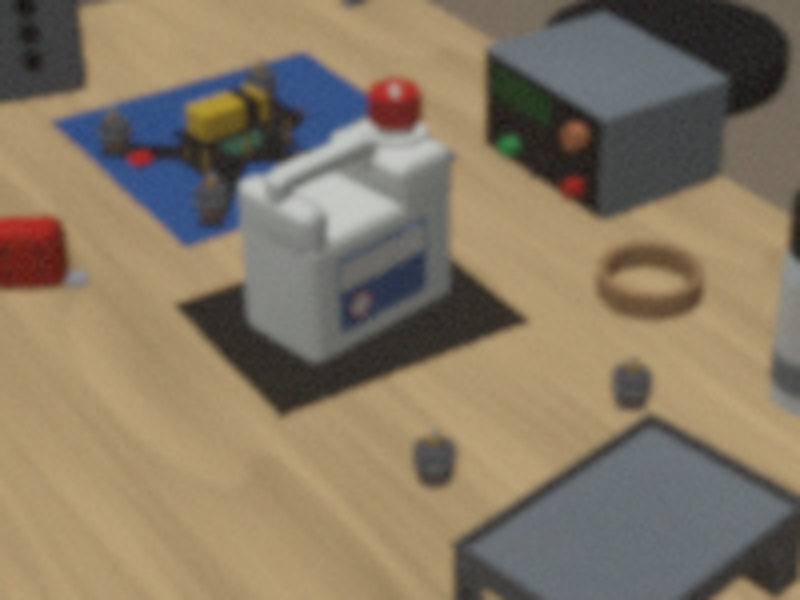

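Run:
```python
from h import *
import pickle
f=pickle.load(open("fw2.pkl","rb"))
im=f["frame"].astype(int); m=((im[...,0]>150)&(im[...,1]<90)).astype(np.uint8); m[:,300:]=0; m[:240]=0; m[320:]=0
ys,xs=np.nonzero(m); print(xs.min(),xs.max(),ys.min(),ys.max(), m.sum())
c=back(f,np.array([(382.5,412)])/1.5,.1935)[0]; print("cap top",c)
q=back(f,np.array([(382,412),(355,405)])/1.5,.1935); print(np.linalg.norm(q[1]-q[0]))
q=back(f,np.array([(382,423),(355,405)])/1.5,.1935); pa=np.degrees(np.arctan2(*(q[1]-q[0])[1::-1])); print("pointer",pa%360)
q=back(f,np.array([(384,180),(383,340)])/1.5,.165); print(q.round(4).tolist(),np.degrees(np.arctan2(*(q[1]-q[0])[1::-1])))
q=back(f,np.array([(313,395),(452,395)])/1.5,.145); print("front",q.round(4).tolist())
```

```text
229 280 251 300 1476
cap top [0.57587672 0.2297277  0.1935    ]
0.015468760646518248
pointer 243.5565463554728
[[0.4552, 0.2066, 0.165], [0.5459, 0.2241, 0.165]] 10.915202528134206
front [[0.6021, 0.1887, 0.145], [0.5845, 0.2779, 0.145]]
```

Run:
```python
from h import *
delta((.577,.2293,.245),191.2+56)
```

```text
shift [-2.534, 0.027, 1.582] roll -9.334830468345936 | tcp [0.5027, 0.2138, 0.2926] yawx -168.81 q [-36.7, 7.4, 9.9, 90.7, -1.3, 82.1, 74.4] t 11.8
```

```bash
python3 -m jog '[[[-0.6,0,0],-1.3],[[-1.4,0,0.2],-2.6],[[-2.1,0,0.7],-3.9],[[-2.5,0.03,1.2],-5.2],[[-2.5,0.03,1.6],-6.5]]' -1; python3 -m jog '[[[0,0,0],-1.4],[[0,0,0],-2.8],[[0,0,0],-2.8],[[0,0,0],-2.8]]' -1
python3 - <<'E'
from h import *
import pickle
f=eyes.grab_frame("wrist"); save(f,"i_wrist",None,1.5); pickle.dump(f,open("fw3.pkl","wb"))
delta((.577,.2293,.168),191.2+56)
f=eyes.grab_frame("wrist")
delta((.577,.2293,.168),191.2+56)
E
```

```text
time: 12.3
tcp_pos: [0.577, 0.2293, 0.243]
orientation: [[-0.636, -0.771, -0.003], [-0.771, 0.636, -0.002], [0.003, 0.001, -1.0]]
ft_force: [-0.5, -0.7, -0.1]
finger_gap: 1.0
time: 12.7
tcp_pos: [0.5764, 0.2293, 0.2451]
orientation: [[-0.395, -0.919, -0.001], [-0.919, 0.395, -0.0], [0.001, 0.001, -1.0]]
ft_force: [-0.2, -0.0, 0.5]
finger_gap: 0.999
shift [-0.008, -0.02, 2.577] roll -0.07531551109091576 | tcp [0.5764, 0.2293, 0.2453] yawx -113.25 q [-30.0, 17.9, 5.2, 83.6, -1.6, 78.6, 132.0] t 12.75
shift [-0.005, -0.019, 2.581] roll -0.06813546018067503 | tcp [0.5764, 0.2294, 0.2454] yawx -113.21 q [-30.0, 17.9, 5.2, 83.6, -1.6, 78.6, 132.0] t 12.8
```

View pics/i_wrist.png

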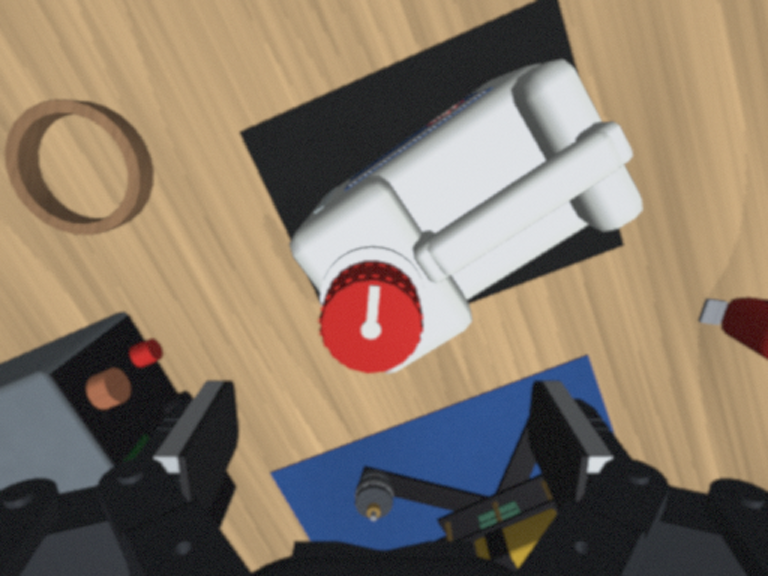

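Run:
```python
from h import *
import pickle
f=pickle.load(open("fw3.pkl","rb"))
print("cap",back(f,np.array([(371,324)])/1.5,.1936))
s=readout.state(); print(proj(f,np.array([[.5764,.2294,.1936]]))*1.5)
e=back(f,np.array([(320,323),(423,323)])/1.5,.1936); print(np.linalg.norm(e[1]-e[0]))
q=back(f,np.array([(371,329),(375,287)])/1.5,.1936); pa=np.degrees(np.arctan2(*(q[1]-q[0])[1::-1])); print("pointer",pa%360)
```

```text
cap [[0.58110833 0.22851115 0.1936    ]]
[[382.34422258 321.65051108]]
0.04243611184680652
pointer 241.33588188895646
```

```bash
python3 -m jog '[[[-0.05,-0.15,0.5],0],[[-0.05,-0.15,1.1],0],[[-0.05,-0.15,1.7],0],[[-0.05,-0.15,2.3],0],[[-0.05,-0.15,2.57],0]]' -1 40; python3 -m jog '[[[0,0,0],0],[[0,0,0],0]]'
python3 - <<'E'
from h import *
import pickle
f=eyes.grab_frame("wrist"); save(f,"j_wrist",None,1.5); pickle.dump(f,open("fw4.pkl","wb"))
delta((.581,.229,.168),191.2+56)
E
```

```text
time: 13.3
tcp_pos: [0.5804, 0.2286, 0.1657]
orientation: [[-0.392, -0.92, -0.003], [-0.92, 0.392, -0.001], [0.002, 0.002, -1.0]]
ft_force: [-0.0, -0.6, 0.5]
finger_gap: 1.003
time: 13.5
tcp_pos: [0.5816, 0.2291, 0.169]
orientation: [[-0.391, -0.92, 0.0], [-0.92, 0.391, 0.0], [-0.0, -0.0, -1.0]]
ft_force: [0.6, -0.0, 0.4]
finger_gap: 1.001
shift [0.017, 0.02, 0.047] roll -0.038394797367345745 | tcp [0.5817, 0.2292, 0.1694] yawx -113.03 q [-29.6, 21.1, 4.9, 88.7, -1.9, 70.2, 132.6] t 13.55
```

View pics/j_wrist.png

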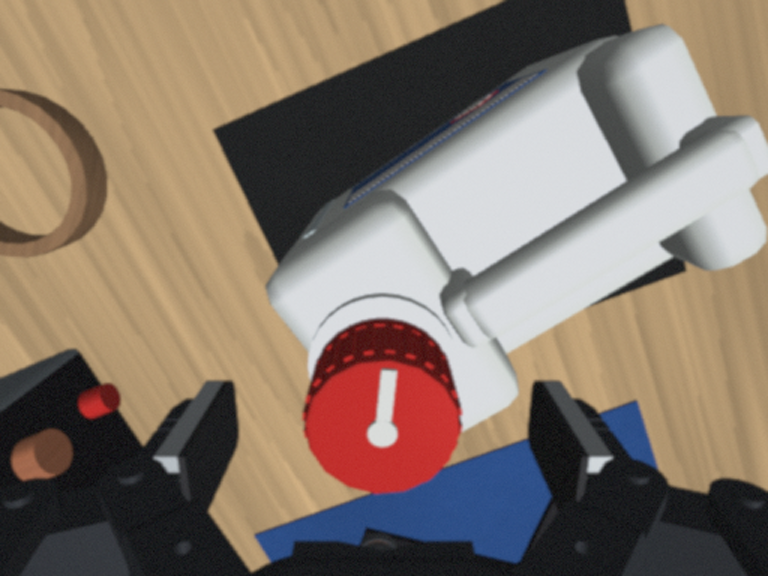

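Run:
```python
from h import *
import pickle
f=pickle.load(open("fw4.pkl","rb"))
print(proj(f,[[.5814,.2290,.1936]])*1.5, back(f,np.array([(383,426)])/1.5,.1936))
e=back(f,np.array([(305,420),(462,420)])/1.5,.1936); print(np.linalg.norm(e[1]-e[0]))
```

```text
[[382.83194468 427.61280624]] [[0.5811631  0.22855682 0.1936    ]]
0.04188559387995949
```

Well centred. Close on the cap.

```bash
python3 -m jog '[[[0,0,0.02],0],[[0,0,0.02],0],[[0,0,0.02],0],[[0,0,0.02],0],[[0,0,0.02],0]]' 1 40
python3 - <<'E'
from h import *
s=readout.state(); print(np.round(s["moment"],3))
f=eyes.grab_frame("wrist"); save(f,"k_wrist",None,1.5)
E
```

```text
time: 14.05
tcp_pos: [0.5816, 0.2291, 0.1686]
orientation: [[-0.391, -0.92, 0.001], [-0.92, 0.391, 0.0], [-0.001, -0.001, -1.0]]
ft_force: [0.5, 0.2, 4.2]
finger_gap: 0.488
[-0.129 -0.066  0.118]
```

View pics/k_wrist.png

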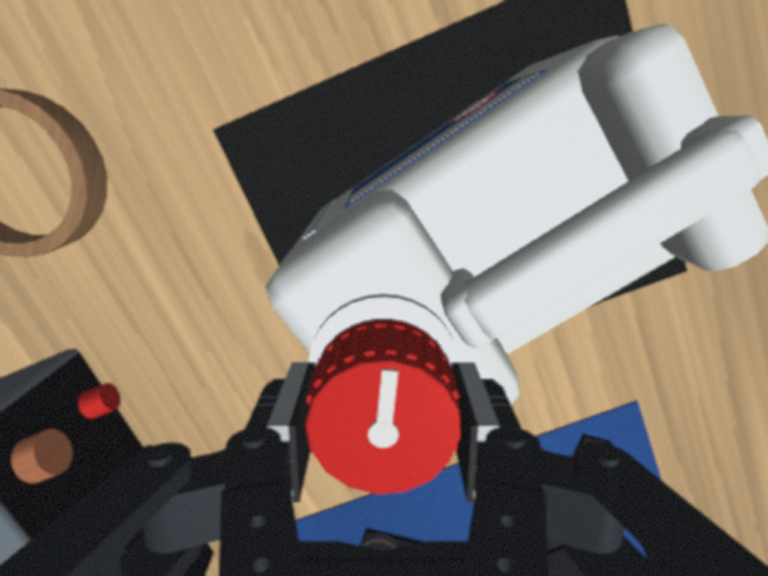

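```bash
python3 -m jog '[[[0,0,0.003],1.3],[[0,0,0.006],2.6],[[0,0,0.009],3.9],[[0,0,0.012],5.2],[[0,0,0.015],6.5]]'
python3 - <<'E'
from h import *
s=readout.state(); print(np.round(s["moment"],3),np.round(s["ft_force"],1),np.round(s["joint_positions"][6],1))
f=eyes.grab_frame("wrist"); save(f,"l_wrist",None,1.5)
E
```

```text
time: 14.6
tcp_pos: [0.5815, 0.2293, 0.1681]
orientation: [[-0.886, -0.464, 0.001], [-0.464, 0.886, 0.001], [-0.001, 0.0, -1.0]]
ft_force: [-0.5, 0.1, 5.1]
finger_gap: 0.492
[-0.072  0.044  0.072] [-0.5  0.1  5.1] 95.0
```

View pics/l_wrist.png

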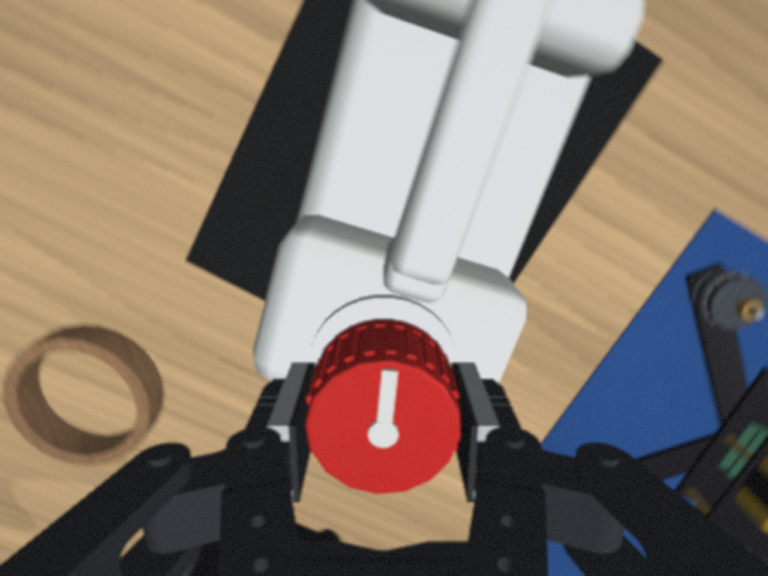

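```bash
python3 -m jog '[[[0,0,0.003],1.3],[[0,0,0.006],2.6],[[0,0,0.009],3.9],[[0,0,0.012],5.2],[[0,0,0.015],6.5]]';python3 -c "
from h import *
s=readout.state(); print(np.round(s['moment'],3),np.round(s['joint_positions'][6],1))"; python3 -m jog '[[[0,0,0.003],1.3],[[0,0,0.006],2.6],[[0,0,0.009],3.9],[[0,0,0.012],5.2],[[0,0,0.015],6.5]]'; python3 -c "
from h import *
s=readout.state(); print(np.round(s['moment'],3),np.round(s['joint_positions'][6],1))"
```

```text
time: 15.15
tcp_pos: [0.5814, 0.2295, 0.1676]
orientation: [[-0.981, 0.193, 0.001], [0.193, 0.981, 0.001], [-0.001, 0.001, -1.0]]
ft_force: [-0.3, 0.3, 5.8]
finger_gap: 0.492
[0.107 0.078 0.069] 57.9
time: 15.65
tcp_pos: [0.5816, 0.2298, 0.1672]
orientation: [[-0.641, 0.767, 0.001], [0.767, 0.641, 0.001], [0.0, 0.002, -1.0]]
ft_force: [0.6, 0.4, 4.0]
finger_gap: 0.489
[ 0.261 -0.105  0.071] 20.9
```

```bash
cat > m.py <<'E'
from h import *
s=readout.state(); R=np.array(s["orientation"]); print("moment",np.round(s['moment'],3),"q7",np.round(s['joint_positions'][6],1),"yawx",np.degrees(np.arctan2(R[1,0],R[0,0])).round(2))
E
python3 -m jog '[[[0,0,0.003],1.2],[[0,0,0.006],2.4],[[0,0,0.009],3.6],[[0,0,0.011],4.8],[[0,0,0.013],6]]'; python3 m.py;  python3 -m jog '[[[0,0,0.002],1],[[0,0,0.004],2],[[0,0,0.006],3]]'; python3 m.py; python3 -m jog '[[[0,0,0.002],1],[[0,0,0.004],2],[[0,0,0.006],3]]'; python3 m.py
```

```text
time: 16.15
tcp_pos: [0.5818, 0.2298, 0.1669]
orientation: [[-0.068, 0.998, 0.002], [0.998, 0.068, 0.001], [0.001, 0.002, -1.0]]
ft_force: [1.6, 1.0, 4.2]
finger_gap: 0.49
moment [ 0.257 -0.425  0.027] q7 -13.1 yawx 93.89
time: 16.45
tcp_pos: [0.5819, 0.2298, 0.1667]
orientation: [[0.243, 0.97, 0.002], [0.97, -0.243, 0.001], [0.002, 0.001, -1.0]]
ft_force: [2.3, 1.6, 4.5]
finger_gap: 0.49
moment [ 0.291 -0.469  0.062] q7 -30.0 yawx 75.94
time: 16.75
tcp_pos: [0.582, 0.2297, 0.1665]
orientation: [[0.531, 0.847, 0.002], [0.847, -0.531, 0.001], [0.002, 0.001, -1.0]]
ft_force: [3.1, 1.3, 3.3]
finger_gap: 0.488
moment [ 0.228 -0.613  0.071] q7 -46.8 yawx 57.94
```

```bash
python3 -m jog '[[[0,0,0.002],1],[[0,0,0.004],2],[[0,0,0.006],3]]'; python3 m.py; python3 -m jog '[[[0,0,0.002],1],[[0,0,0.004],2]]'; python3 m.py
python3 - <<'E'
from h import *
f=eyes.grab_frame("wrist"); save(f,"m_wrist",None,1.5)
E
```

```text
time: 17.05
tcp_pos: [0.5821, 0.2296, 0.1663]
orientation: [[0.767, 0.642, 0.002], [0.642, -0.767, 0.001], [0.002, 0.001, -1.0]]
ft_force: [2.9, 0.9, 3.9]
finger_gap: 0.493
moment [ 0.244 -0.645  0.05 ] q7 -63.5 yawx 39.94
time: 17.25
tcp_pos: [0.5821, 0.2296, 0.1662]
orientation: [[0.883, 0.468, 0.002], [0.468, -0.883, 0.001], [0.002, 0.0, -1.0]]
ft_force: [2.3, 0.4, 3.1]
finger_gap: 0.489
moment [ 0.202 -0.685  0.057] q7 -74.6 yawx 27.93
```

View pics/m_wrist.png

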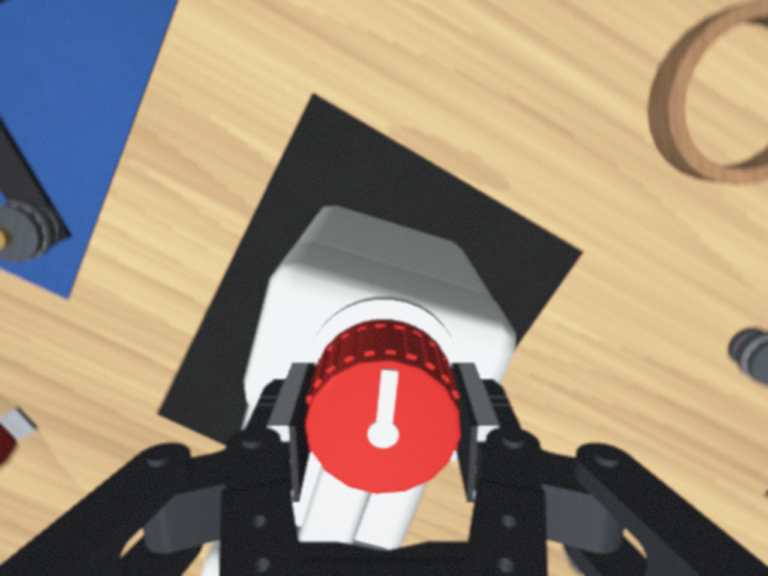

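```bash
python3 -m jog '[[[0,0,0.001],0.7],[[0,0,0.002],1]]'; python3 m.py; python3 -m jog '[[[0,0,0.001],0.5],[[0,0,0.002],1]]'; python3 m.py; python3 -m jog '[[[0,0,0.001],0.5]]'; python3 m.py
```

```text
time: 17.5
tcp_pos: [0.5821, 0.2295, 0.1661]
orientation: [[0.927, 0.376, 0.002], [0.376, -0.927, 0.001], [0.002, 0.0, -1.0]]
ft_force: [5.0, 2.0, 3.4]
finger_gap: 0.49
moment [ 0.274 -1.009  0.053] q7 -80.0 yawx 22.09
time: 17.7
tcp_pos: [0.5821, 0.2294, 0.166]
orientation: [[0.961, 0.277, 0.002], [0.277, -0.961, 0.001], [0.002, -0.0, -1.0]]
ft_force: [4.5, 1.4, 4.6]
finger_gap: 0.491
moment [ 0.308 -1.041  0.099] q7 -85.5 yawx 16.09
time: 17.8
tcp_pos: [0.5816, 0.2288, 0.1659]
orientation: [[0.974, 0.226, 0.001], [0.226, -0.974, -0.0], [0.001, 0.0, -1.0]]
ft_force: [1.9, 0.0, 6.0]
finger_gap: 0.493
moment [ 0.017 -0.508  0.428] q7 -88.2 yawx 13.08
```

```bash
python3 -m jog '[[[0,0,0],0.2],[[0,0,0],0.3],[[0,0,0],0.3]]'; python3 m.py
python3 - <<'E'
from h import *
import pickle
f=eyes.grab_frame("wrist"); save(f,"n_wrist",None,1.5); pickle.dump(f,open("fwn.pkl","wb"))
E
```

```text
time: 18.1
tcp_pos: [0.5814, 0.2285, 0.1658]
orientation: [[0.98, 0.197, 0.0], [0.197, -0.98, -0.0], [-0.0, 0.0, -1.0]]
ft_force: [0.7, -2.3, 6.4]
finger_gap: 0.487
moment [-0.371 -0.018  0.239] q7 -89.8 yawx 11.37
```

View pics/n_wrist.png

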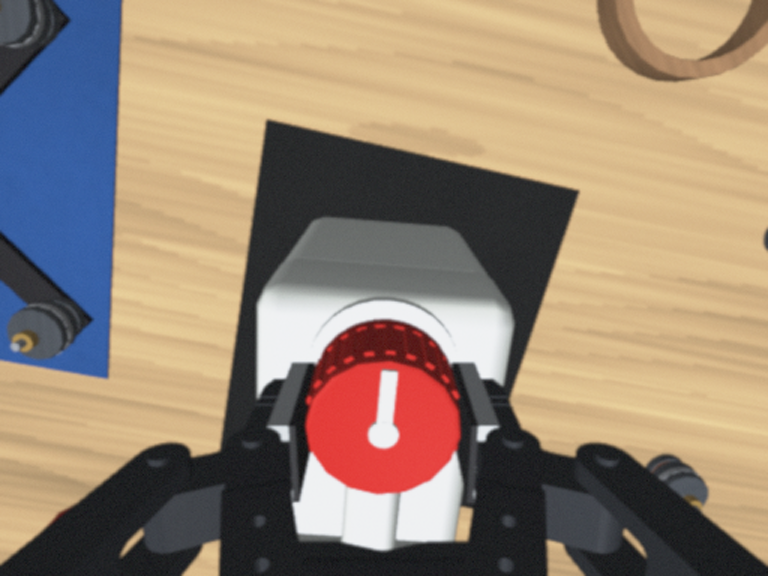

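```bash
python3 -m jog '[[[0,0,0],0.3],[[0,0,0],0.6],[[0,0,0],0.6]]'; python3 m.py
python3 - <<'E'
from h import *
import pickle
f=eyes.grab_frame("wrist"); save(f,"o_wrist",None,1.5)
f0=pickle.load(open("fwn.pkl","rb"))
# compare canister and mat edges between the two
for g in (f0,f):
    im=g["frame"]; gr=cv2.cvtColor(im,cv2.COLOR_RGB2GRAY)
    w=(gr>60).astype(np.uint8)
    row=gr[225,150:350].astype(int); d=np.diff(row); 
    for r in (215,225,235): 
        rr=cv2.GaussianBlur(gr,(5,5),0)[r].astype(int); dd=np.diff(rr); print(r,130+np.argsort(-abs(dd[130:400]))[:6])
E
```

```text
time: 18.45
tcp_pos: [0.5811, 0.2285, 0.1658]
orientation: [[0.991, 0.134, -0.001], [0.134, -0.991, -0.0], [-0.001, 0.0, -1.0]]
ft_force: [-0.8, -1.6, 7.7]
finger_gap: 0.487
moment [-0.495  0.218  0.052] q7 -93.1 yawx 7.71
215 [170 171 158 157 356 355]
225 [170 171 156 340 222 352]
235 [170 214 295 171 215 294]
215 [170 171 162 161 357 169]
225 [170 171 161 340 222 341]
235 [170 214 215 171 295 160]
```

View pics/o_wrist.png

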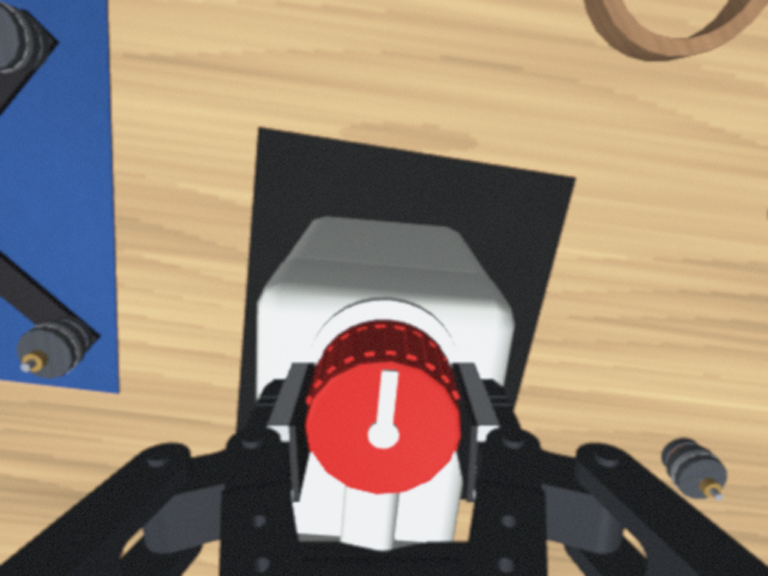

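```bash
python3 -m jog '[[[0,0,-0.002],-1],[[0,0,-0.005],-2.2],[[0,0,-0.008],-3.5],[[0,0,-0.01],-4.8],[[0,0,-0.013],-6]]'; python3 m.py; python3 -m jog '[[[0,0,-0.003],-1.3],[[0,0,-0.005],-2.6],[[0,0,-0.008],-3.9],[[0,0,-0.011],-5],[[0,0,-0.013],-6]]';python3 m.py;  python3 -m jog '[[[0,0,-0.003],-1.2],[[0,0,-0.005],-2.2],[[0,0,-0.007],-3.0],[[0,0,-0.007],-3.0]]'; python3 m.py
python3 - <<'E'
from h import *
import pickle
f=eyes.grab_frame("wrist"); save(f,"p_wrist",None,1.5)
f=eyes.grab_frame("side"); save(f,"p_side",(130,130,200,150),4)
E
```

```text
time: 19.0
tcp_pos: [0.5811, 0.2286, 0.1662]
orientation: [[0.718, 0.696, -0.001], [0.696, -0.718, -0.0], [-0.0, -0.0, -1.0]]
ft_force: [-0.9, -1.1, 7.8]
finger_gap: 0.487
moment [-0.304  0.287 -0.08 ] q7 -59.7 yawx 44.09
time: 19.5
tcp_pos: [0.5809, 0.2288, 0.1666]
orientation: [[0.173, 0.985, -0.001], [0.985, -0.173, -0.0], [-0.0, -0.001, -1.0]]
ft_force: [-2.7, -0.6, 6.8]
finger_gap: 0.49
moment [-0.22   0.481 -0.039] q7 -26.2 yawx 80.05
time: 19.9
tcp_pos: [0.5808, 0.2288, 0.1668]
orientation: [[-0.139, 0.99, -0.001], [0.99, 0.139, 0.0], [0.0, -0.001, -1.0]]
ft_force: [-1.9, -1.9, 7.5]
finger_gap: 0.49
moment [-0.202  0.575  0.051] q7 -9.3 yawx 97.97
```

View pics/p_wrist.png

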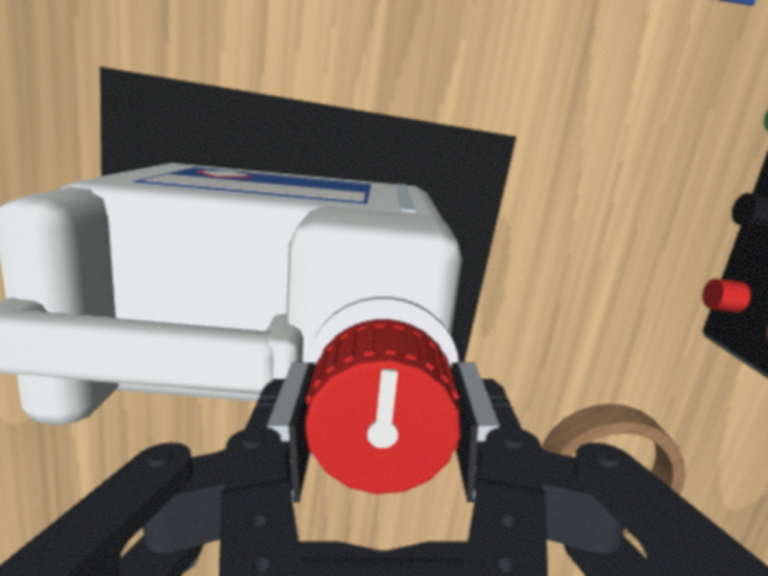

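View pics/p_side.png

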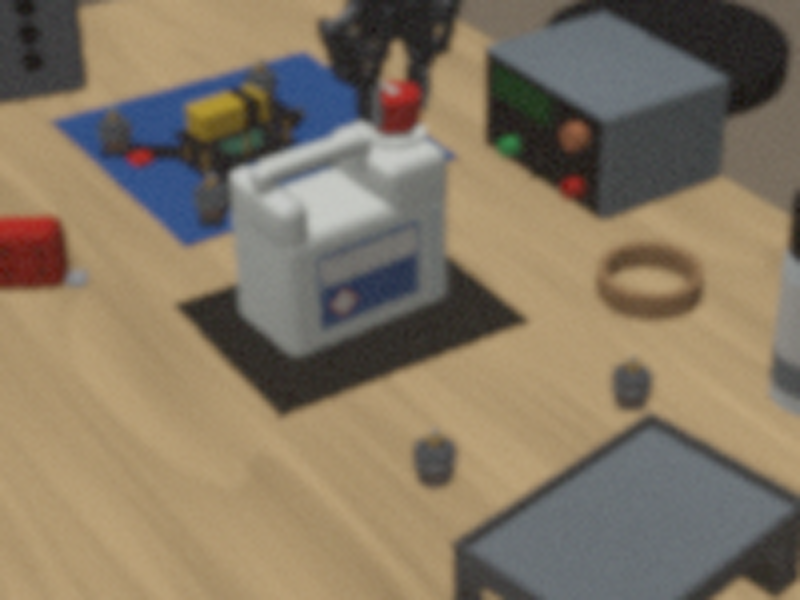

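```bash
python3 - <<'E'
from h import *
f=eyes.grab_frame("wrist"); save(f,"q_wrist",None,1.5)
q=back(f,np.array([(0,332),(270,347)])/1.5,.165); q2=back(f,np.array([(120,389),(250,397)])/1.5,.165)
print([np.degrees(np.arctan2(*(a[1]-a[0])[1::-1])) for a in (q,q2)])
q=back(f,np.array([(383,435),(389,372)])/1.5,.192); pa=np.degrees(np.arctan2(*(q[1]-q[0])[1::-1])); print("pointer",pa%360)
q=back(f,np.array([(105,69),(514,136)])/1.5,.003);print("mat edge",np.degrees(np.arctan2(*(q[1]-q[0])[1::-1])))
E
python3 m.py
```

```text
[np.float64(4.378022468019673), np.float64(3.871556962025152)]
pointer 93.16978670759728
mat edge -0.9755002186318619
moment [-0.269  0.551  0.028] q7 -9.5 yawx 97.79
```

View pics/q_wrist.png

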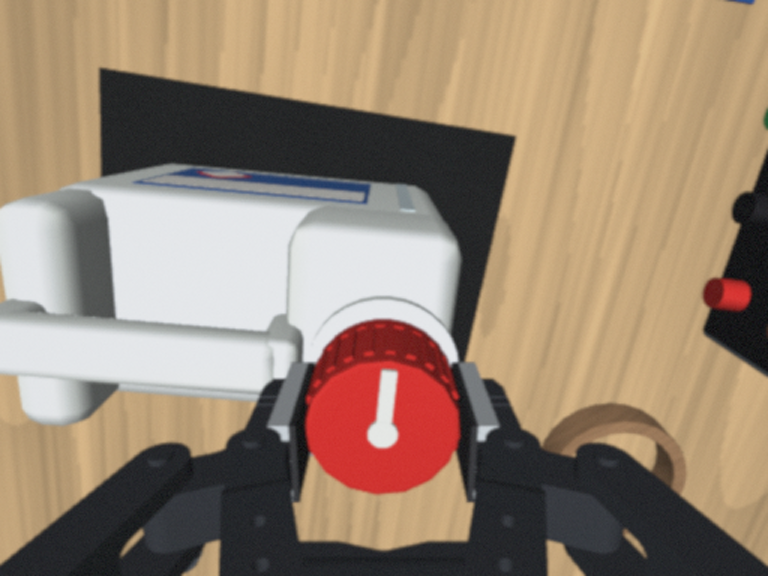

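```bash
python3 -m jog '[[[0,0,0],0],[[0,0,0],0],[[0,0,0],0]]'
python3 - <<'E'
from h import *
print(ctrl.close_job())
E
```

```text
time: 20.35
tcp_pos: [0.5807, 0.2289, 0.1667]
orientation: [[-0.136, 0.991, -0.001], [0.991, 0.136, -0.0], [0.0, -0.001, -1.0]]
ft_force: [-2.1, -1.0, 7.4]
finger_gap: 0.484
the job is handed in; nothing more can be done
None
```

I finished the task and handed it in at 20.35 s. The interface gave no verdict, so the results below are my own checks.

- **Move to the mat:** I lifted the canister by its handle and set it upright on the mat. I let go of the handle fully before going to the cap.
- **Screwing the cap down:** I turned the cap about 233° clockwise, until the wrist torque jumped from about 0.05 to 0.43 N m. I then pushed a few degrees further and the canister turned with the gripper, which confirms the stop. The torque reading dropped back to about 0.05 N m during that extra push. I trusted the picture over that reading.
- **Backing off:** I turned the cap back about 90° and stopped there, still gripping it at the 40 N setting.

Last checks:
- **Cap opening:** The gripper turned back 90.1° from the stop. The cap's white pointer measures 89° from the canister's long axis, assuming it lined up with that axis at the stop.
- **Canister position:** It is upright, with its centre about 7 mm from the mat's centre by my estimate. The gripper presses it lightly onto the mat, about 7 N.
- **Canister rotation:** Pushing against the stop turned the canister about 7° on the mat.
- **Other items:** The bystanders visible in the last pictures look undisturbed. I did not measure each one.

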